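# Let the long sample tube out of the dispenser

## Task

Two capped sample tubes lie behind the gates of the two-lane dispenser, a longer one in one lane and a shorter one in the other. With your fingertips, press down the black pad on the lever of the lane that holds the longer tube, so that its gate lifts and the tube rolls down into the trough, then let the lever go so that the gate shuts again. Touch neither the tubes nor the gates, keep the shorter tube behind its gate, and leave the jar, the tube rack and the thermometer where they are.

Things in the scene. Friction and masses are not known exactly. Their poses are not given: they have to be found in the camera images.
- dispenser: Fixed aluminium two-lane tube dispenser, black ramp, 275 x 244 mm, 114 mm high. Origin on the table near its middle; x points downhill, away from the robot (yawed up to 0.35 rad), y left as seen from the robot. Left lane centred on y = +59 mm, right lane on y = -59 mm. Over each runs a rocking lever along x: pivot at x = -80 mm, height 100 mm, gate at +20 mm, press pad at -180 mm, towards the robot.
- trough (a point): Point on the ramp surface in the middle of the common catch trough, at x = +85 mm in the dispenser frame, 25 mm high. The ramp falls 12 degrees along +x, from 64 mm height at its upper end to an end stop with its inner face at x = +133 mm. Each lane is 114 mm wide; the low wall between them ends at x = +35 mm.
- long_tube: The longer capped sample tube, 100 mm long, 16 mm diameter, 18 g, white label and red cap. Lies across one of the lanes (either one) against its gate. Origin at its middle; its y axis is its length. In the trough it comes to rest against the end stop at x of about +125 mm in the dispenser frame.
- short_tube: The shorter capped sample tube, 65 mm long, 16 mm diameter, otherwise like the longer one, lying in the other lane against its gate. Origin at its middle; its y axis is its length.
- pad_left (a point): Black square press pad, 38 x 38 x 8 mm, on the robot-side end of the left-lane rocking lever. This point is the centre of its top face, 111 mm above the table at rest. Its x and y axes run with the dispenser's at rest; it tilts with the lever.
- pad_right (a point): Black square press pad, 38 x 38 x 8 mm, on the robot-side end of the right-lane rocking lever. This point is the centre of its top face, 111 mm above the table at rest. Its x and y axes run with the dispenser's at rest; it tilts with the lever.
- gate_left (a point): Steel gate plate of the left lane, 40 mm wide, 22 mm tall, 3 mm thick, hanging on a 12 mm wide stem from the far end of that lane's lever. This point is the middle of its lower edge, at rest 3 mm above the ramp, at x = +20 mm in the dispenser frame.
- gate_right (a point): Steel gate plate of the right lane, 40 mm wide, 22 mm tall, 3 mm thick, hanging on a 12 mm wide stem from the far end of that lane's lever. This point is the middle of its lower edge, at rest 3 mm above the ramp, at x = +20 mm in the dispenser frame.
- rocker_left (a joint): Angle (rad) of the left-lane lever: 0 at rest, gate shut; grows as its pad goes down; hard stop at 0.32. Pad and gate are each 100 mm from the pivot: 0.1 rad is about 10 mm of pad travel and of gate lift. A tube rolls out from about 0.12 rad; 0.2 to 0.3 clears it well. A spring shuts it when let go; pressing takes about 2 N at first, 5 N at the stop.
- rocker_right (a joint): Angle (rad) of the right-lane lever: 0 at rest, gate shut; grows as its pad goes down; hard stop at 0.32. Pad and gate are each 100 mm from the pivot: 0.1 rad is about 10 mm of pad travel and of gate lift. A tube rolls out from about 0.12 rad; 0.2 to 0.3 clears it well. A spring shuts it when let go; pressing takes about 2 N at first, 5 N at the stop.
- jar: Bystander: closed specimen jar, 60 mm diameter, 70 mm tall, standing loose left of the dispenser. Origin: centre of its underside.
- rack: Bystander: white tube rack, 70 x 130 x 30 mm, with five upright capped tubes to 90 mm height, loose, right of the dispenser. Origin: centre of its underside.
- thermometer: Bystander: small white digital thermometer, 50 x 85 x 20 mm, loose on the table left of the dispenser. Origin: centre of its underside.

How it is judged:
On the way:
1. the fingers press down the pad of the longer tube's lane and its gate is lifted (((y of long_tube in the frame of dispenser above 0 m and value of joint rocker_left above 0.08 rad and contact force between the fingers and rocker_left_c0 above 0.5 N) or (y of long_tube in the frame of dispenser below 0 m and value of joint rocker_right above 0.08 rad and contact force between the fingers and rocker_right_c0 above 0.5 N))), for 0.1 s.
At the end, for the whole second after the job is handed in: The longer tube lies at rest in the trough (its middle 90 to 140 mm downhill of the dispenser's origin), the shorter one is still at rest behind its gate, both levers are back (under 0.03 rad), and jar, rack and thermometer are within 20 mm of where they stood (x of long_tube in the frame of dispenser between 0.09 and 0.14 m and z of long_tube in the frame of dispenser below 0.045 m and linear speed of each of long_tube, short_tube below 0.03 m/s and x of short_tube in the frame of dispenser between -0.1 and 0.03 m and value of joint each of rocker_left, rocker_right below 0.03 rad and distance of each of jar, rack, thermometer from where it was at the start of the episode below 0.02 m); the robot touches nothing.
It fails at once if the shorter tube leaves its gate (x of short_tube in the frame of dispenser above 0.03 m).
It fails at once if the robot touches a tube (contact force between any of the fingers, the arm and long_tube above 0.3 N or contact force between any of the fingers, the arm and short_tube above 0.3 N).
It fails at once if the robot touches a gate (contact force between any of the fingers, the arm and rocker_left_c1 above 0.3 N or contact force between any of the fingers, the arm and rocker_right_c1 above 0.3 N).
It fails at once if a tube is lifted off the ramp (height (world z) of any of long_tube, short_tube above 0.085 m).
It fails at once if the jar, rack or thermometer is moved, lifted or tipped (distance of any of jar, rack, thermometer from where it was at the start of the episode above 0.02 m or angle between any of jar, rack, thermometer's own z axis and vertical above 0.3 rad).
It also fails if it takes over 29 s, if anything falls off the work surface, if the arm or the gripper's body presses on something with over 40 N, if the wrist force passes 120 N, or if a joint passes its speed limit or range.

## Robot

A 7-joint arm with a two-finger parallel gripper is mounted at the origin on the work surface. World frame = base frame: x ahead of the robot, y to its left, z up, the work surface at z = 0. Lengths are in m, angles in rad, forces in N, time in s.
With the tool pointing down it reaches from about 0.4 to 0.925 m from the base axis. Payload 5.6 kg.
Tool frame: the origin (TCP) lies midway between the tips of the shut fingers; the grasp point (between the pads) lies bot.pinch_z behind it (bot.pinch_z is the distance from the TCP to the grasp point, in m); z points along the fingers, y is the direction in which the jaws open and shut (so a half turn about z gives the same grasp; the last joint's range is limited). The gripper opens to 85 mm and grips with 20 to 120 N. Pads are 22 mm wide; open, the fingers measure 114 mm over their backs; the gripper's body (76 mm by 85 mm) begins 54 mm behind the grasp point. The pads swing forward as they close: fully open they stand 13 mm farther back than shut.
Start: joints at [-1.252, 0.468, -0.012, 1.603, 0.006, 1.071, -0.056], TCP at [0.23, 0.608, 0.231] pointing down, gripper open.
Joint ranges: [-2.53, 2.53], [-0.31, 2.02], [-1.57, 1.55], [0.28, 2.44], [-1.29, 4.43], [0.15, 1.84], [-2.92, 2.92]. Speed limits (rad/s): [2.57, 2.57, 3.14, 3.14, 3.14, 3.14, 3.14].

## Interface

Orientations are given as a unit quaternion [w, x, y, z].
In Python, from station import bot, imaging gives the robot as it stands.
- The arm moves only by the tool jog_arm, never from a script. Its argument "moves" is a list of rows, each a list of 5 numbers: the shift along the tool's x, y, z normalised to -1 to 1, where 1 is 0.04 m, then the turn about the tool's z normalised to -1 to 1, where 1 is 0.15 rad, then the finger opening in mm, from 0 to 85.4. A call has 1 to 5 rows; each row shifts and turns the commanded pose from where the row before left it, along the tool's axes as they then stand; what a row does not reach is not made up. A row lasts 1/10 s, in which the tool goes at most 50 mm and 8.59 degrees, less where a joint would pass 70% of its speed; a pose out of reach is approached as far as the arm can. A call with a number of a shift or a turn outside -1 to 1 is refused whole. A call with a gripper value outside its range is refused whole. The fingers move at their own pace and stop on an object; the grip force is fixed at half the most. Time passes only in rows, so rows that do not move let the fingers close. It gives the time, the measured TCP pose, the force and the opening at its end, in the units of the state.
- bot.observe(): the state, without advancing time (a new reading comes with each control period).
- imaging.grab_frame(name): name is "side" or "top" or "wrist"; returns a dict with "img" (420x560x3 uint8, red, green, blue), "intrinsics" (3x3 intrinsics, pixels), "k1" (the pictures are not rectified: a ray, as slopes to the right and down, at radius r is drawn at 1 + k1 r^2 times it, then the intrinsics apply), "R" (3x3) and "t" (3): a world point X has camera coordinates R X + t. Camera axes: x right, y down, z forward; pixel columns grow to the right and rows downward; lengths in m; the calibration is good to about 2 mm. A picture is of the moment at which its call begins. There is no depth.
- bot.finish_job(): hands the job in, once; it reports no verdict.
The state is a dict: "clock": time; "joints": joint angles; "qvel": joint speeds; "joint_efforts": joint torques, N m; "tool_pos": TCP position; "tool_rot": TCP orientation; "force": force on the tool from outside, world axes, zero at the start; "ft_torque": the same for the moment, N m; "opening": finger opening in m.
Only numpy, scipy, OpenCV 4.12 (cv2) and the standard library are available. Lean on these libraries where they do the work, as an engineer would, in place of code of your own. Each camera call takes 0.05 s, during which the arm holds its last target. There are 200 camera calls.

## Working session

There is one attempt and no reset: what is moved stays moved. The work goes in short steps, Python scripts to look and compute and a tool call to move; the robot and the scene stay as the last step left them, time stands still between calls to the robot, and variables do not carry over. Pictures are saved under pics/ and viewed, about 8 in all and at most 12, crops included, and the job is handed in when it is done.

Besides the shell and the picture viewer there is one more tool, called after "Call:" by a JSON object that holds its "op" and its "data", one argument or row to a line. jog_arm: Moves the arm, as the interface text tells. Its arguments: {"type":"object","properties":{"moves":{"type":"array"}},"required":["moves"]}

```bash
mkdir -p pics; cat > h.py <<'E'
import numpy as np, cv2
from station import bot, imaging
def grab(n,f):
    d=imaging.grab_frame(n); cv2.imwrite(f,cv2.cvtColor(d["img"],cv2.COLOR_RGB2BGR)); return d
def ray(d,uv):
    K=np.array(d["intrinsics"],float);R=np.array(d["R"]);t=np.array(d["t"])
    p=cv2.undistortPoints(np.array([[uv]],float),K,np.array([d["k1"],0,0,0,0.]))[0,0]
    return -R.T@t, R.T@np.array([p[0],p[1],1])
def onz(d,uv,z):
    c,v=ray(d,uv); return c+v*(z-c[2])/v[2]
def proj(d,X):
    K=np.array(d["intrinsics"],float);R=np.array(d["R"]);t=np.array(d["t"])
    return cv2.projectPoints(np.array([X],float),cv2.Rodrigues(R)[0],t,K,np.array([d["k1"],0,0,0,0.]))[0][0,0]
E
python3 - <<'E'
from h import *
for n in("top","side"):
    d=grab(n,f"pics/{n}0.png"); R=np.array(d["R"]);print(n,-R.T@d["t"],d["k1"])
s=bot.observe();print(s["clock"],s["tool_pos"],s["tool_rot"],s["force"],s["opening"],bot.pinch_z)
E
```

```text
top [0.50454502 0.04335449 0.98296022] -0.03189421644505614
side [0.34052916 0.6628341  0.80996073] -0.07430924265172278
0.1 [0.2299073  0.6074425  0.23043723] [-8.55189191e-05  1.79906321e-01  9.83683427e-01 -7.89711475e-04] [0.66414157 0.05985252 0.34470838] 0.084904168300796 0.0187
```

View pics/top0.png

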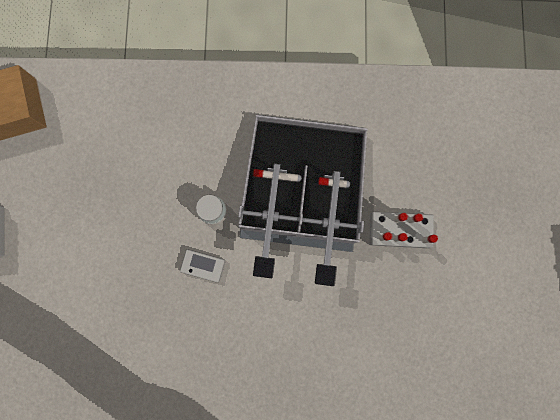

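View pics/side0.png

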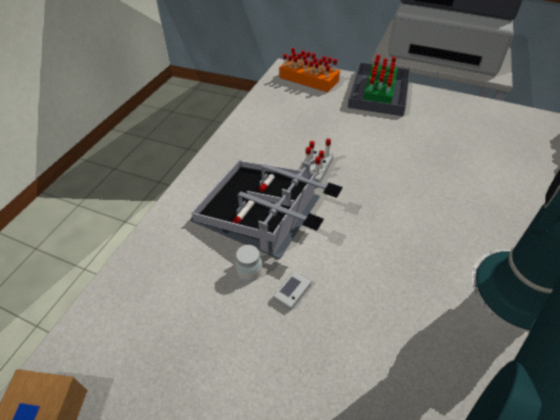

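The top view shows the longer tube in the left lane, spanning columns 253–301 at row 175. The short one is in the right lane at columns 319–350, row 183. The left pad is near (264,267) and the right pad near (326,275). In the side view the left pad is near (314,222). Next I'll measure the pads and tubes.

```bash
cat > m.py <<'E'
from h import *
def dark(d,box,th=45):
    u0,v0,u1,v1=box; m=(d["img"][v0:v1,u0:u1].max(2)<th).astype(np.uint8)
    n,l,s,c=cv2.connectedComponentsWithStats(m); i=1+np.argmax(s[1:,4]); return c[i]+[u0,v0],s[i]
E
python3 - <<'E'
from m import *
from scipy.spatial.transform import Rotation as Ro
T=imaging.grab_frame("top");S=imaging.grab_frame("side")
P={}
for k,bt,bs in(("L",(248,252,282,284),(300,208,330,236)),("R",(310,258,342,292),(322,178,348,200))):
    ct,st=dark(T,bt);cs,ss=dark(S,bs)
    a,u=ray(T,ct);b,v=ray(S,cs)
    q=np.linalg.lstsq(np.c_[u,-v],b-a,rcond=None)[0]
    X=(a+q[0]*u+b+q[1]*v)/2;P[k]=onz(T,ct,.111)
    print(k,ct,st,cs,ss,"tri",X,"gap",np.linalg.norm(a+q[0]*u-b-q[1]*v),"onz",P[k])
d=P["L"]-P["R"];yaw=np.arctan2(-d[0],d[1]);print("sep",np.linalg.norm(d[:2]),"yaw",yaw)
ex=np.array([np.cos(yaw),np.sin(yaw),0]);print("origin",(P["L"]+P["R"])/2+.18*ex)
a,b=onz(T,(253,173),.053),onz(T,(301,178),.053);print("longlen",np.linalg.norm(a-b))
a,b=onz(T,(319,181),.053),onz(T,(350,184.5),.053);print("shortlen",np.linalg.norm(a-b))
s=bot.observe();Rt=Ro.from_quat(np.roll(s["tool_rot"],-1)).as_matrix();print(s["tool_pos"],"\n",Rt.round(3))
print("jar,thermo top",onz(T,(209,208),.07),onz(T,(203,265),.02))
E
```

```text
L [263.08625337 266.95687332] [  5   5  21  21 371] [312.38043478 221.49456522] [  3   6  19  16 184] tri [0.50317189 0.071935   0.1081544 ] gap 3.470801393685349e-05 onz [0.50319306 0.07184649 0.111     ]
R [324.86968085 274.74734043] [  5   6  21  22 376] [332.26056338 189.77464789] [  2   6  17  13 142] tri [ 0.49108559 -0.04559058  0.1078198 ] gap 0.0007258651713475358 onz [ 0.49148507 -0.04517755  0.111     ]
sep 0.11760825846097421 yaw -0.09971592268052464
origin [ 0.67644492 -0.00458466  0.111     ]
longlen 0.09983902637320544
shortlen 0.06434721596982294
[0.22998948 0.60759738 0.23067727] 
 [[-0.935  0.354 -0.   ]
 [ 0.354  0.935 -0.001]
 [-0.    -0.001 -1.   ]]
jar,thermo top [0.61809094 0.18548745 0.07      ] [0.50386264 0.20063415 0.02      ]
```

The pads are 117.6 mm apart (118 expected), triangulated at 108 mm height (111 expected). The tubes measure 100 and 64 mm, so the target is the left pad at (0.503, 0.072). I'll shut the fingers and travel there at the current height.

Call:
{"op": "jog_arm", "data": {
  "moves": [
    [0, 0, 0, -0.87, 0],
    [0, 0, 0, -0.87, 0],
    [-0.5, -0.8, 0, 0, 0],
    [-0.5, -0.8, 0, 0, 0],
    [-0.5, -0.8, 0, 0, 0]
  ]
}}

```text
clock: 0.7
tool_pos: [0.2804, 0.505, 0.2309]
tool_rot: [-0.0, 0.05, 0.999, -0.0]
force: [0.9, 0.2, 0.2]
opening: 0.0122
```

Call:
{"op": "jog_arm", "data": {
  "moves": [
    [-0.5, -0.8, 0, 0, 0],
    [-0.5, -0.8, 0, 0, 0],
    [-0.5, -0.8, 0, 0, 0],
    [-0.5, -0.8, 0, 0, 0],
    [-0.5, -0.8, 0, 0, 0]
  ]
}}

```text
clock: 1.2
tool_pos: [0.364, 0.3356, 0.2313]
tool_rot: [0.0, 0.05, 0.999, 0.0]
force: [0.4, 0.9, 0.4]
opening: -0.0
```

Call:
{"op": "jog_arm", "data": {
  "moves": [
    [-0.5, -0.8, 0, 0, 0],
    [-0.5, -0.8, 0, 0, 0],
    [-0.5, -0.8, 0, 0, 0],
    [-0.5, -0.8, 0, 0, 0],
    [0, 0, 0, 0, 0]
  ]
}}

```text
clock: 1.7
tool_pos: [0.4324, 0.1967, 0.2315]
tool_rot: [0.001, 0.055, 0.999, -0.001]
force: [0.4, -0.0, -0.0]
opening: 0.0002
```

Call:
{"op": "jog_arm", "data": {
  "moves": [
    [-0.415, -0.585, 0, 0, 0],
    [-0.415, -0.585, 0, 0, 0],
    [-0.415, -0.585, 0, 0, 0],
    [-0.415, -0.585, 0, 0, 0],
    [-0.415, -0.585, 0, 0, 0]
  ]
}}

```text
clock: 2.2
tool_pos: [0.5013, 0.0768, 0.2313]
tool_rot: [-0.0, 0.05, 0.999, 0.0]
force: [0.3, 0.4, 0.5]
opening: -0.0002
```

Call:
{"op": "jog_arm", "data": {
  "moves": [
    [0, 0, 0.6, 0, 0],
    [0, 0, 0.6, 0, 0],
    [0, 0, 0.6, 0, 0],
    [0, 0, 0, 0, 0]
  ]
}}

```text
clock: 2.6
tool_pos: [0.4986, 0.0772, 0.1565]
tool_rot: [-0.003, 0.05, 0.999, -0.001]
force: [-1.2, -0.3, -0.3]
opening: 0.0002
```

```bash
python3 - <<'E'
from h import *
T=grab("top","pics/top1.png");S=grab("side","pics/side1.png");W=grab("wrist","pics/w1.png")
a=cv2.resize(cv2.imread("pics/side1.png")[130:290,200:400],(400,320),interpolation=2)
b=cv2.resize(cv2.imread("pics/w1.png"),(400,300));a=cv2.resize(a,(400,300))
cv2.imwrite("pics/c1.png",np.hstack([a,b]))
s=bot.observe();print(s["tool_pos"],s["force"])
E
```

```text
[0.50158649 0.07749163 0.16016034] [ 0.23710642  0.3999475  -0.19647692]
```

View pics/c1.png

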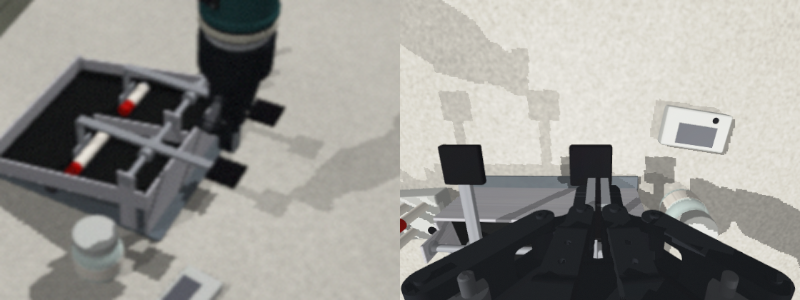

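The composite shows the fingertips over the left pad, about 5 mm too far left. The tubes are still behind their gates. I'll correct sideways, descend and press about 24 mm.

Call:
{"op": "jog_arm", "data": {
  "moves": [
    [-0.05, -0.14, 0.4, 0, 0],
    [0, 0, 0.4, 0, 0],
    [0, 0, 0.3, 0, 0],
    [0, 0, 0, 0, 0]
  ]
}}

```text
clock: 3.15
tool_pos: [0.502, 0.0714, 0.1149]
tool_rot: [-0.001, 0.05, 0.999, -0.0]
force: [-0.0, 0.3, 0.2]
opening: 0.0
```

Call:
{"op": "jog_arm", "data": {
  "moves": [
    [0, 0, 0.15, 0, 0],
    [0, 0, 0.15, 0, 0],
    [0, 0, 0.15, 0, 0],
    [0, 0, 0, 0, 0],
    [0, 0, 0, 0, 0]
  ]
}}

```text
clock: 3.65
tool_pos: [0.5028, 0.0715, 0.0975]
tool_rot: [0.0, 0.05, 0.999, 0.0]
force: [-0.9, 1.8, 2.8]
opening: 0.0002
```

Contact, at 13.5 mm of press and about 3 N. I'll go about 10 mm further and hold.

Call:
{"op": "jog_arm", "data": {
  "moves": [
    [0, 0, 0.13, 0, 0],
    [0, 0, 0.13, 0, 0],
    [0, 0, 0, 0, 0],
    [0, 0, 0, 0, 0],
    [0, 0, 0, 0, 0]
  ]
}}

```text
clock: 4.15
tool_pos: [0.503, 0.0712, 0.0871]
tool_rot: [0.001, 0.05, 0.999, 0.0]
force: [0.9, 1.4, 4.5]
opening: 0.0001
```

Call:
{"op": "jog_arm", "data": {
  "moves": [
    [0, 0, 0, 0, 0],
    [0, 0, 0, 0, 0],
    [0, 0, 0, 0, 0],
    [0, 0, 0, 0, 0],
    [0, 0, 0, 0, 0]
  ]
}}

```text
clock: 4.65
tool_pos: [0.5025, 0.0711, 0.0869]
tool_rot: [0.0, 0.05, 0.999, -0.0]
force: [2.3, 0.2, 4.2]
opening: -0.0001
```

```bash
python3 - <<'E'
from h import *
grab("top","pics/top2.png");grab("side","pics/side2.png")
f=lambda p,u,v:cv2.resize(cv2.imread(p)[v:v+150,u:u+200],(400,300),interpolation=2)
cv2.imwrite("pics/c2.png",np.hstack([f("pics/top2.png",210,100),f("pics/side2.png",180,130)]))
E
```

```text
(no output)
```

View pics/c2.png

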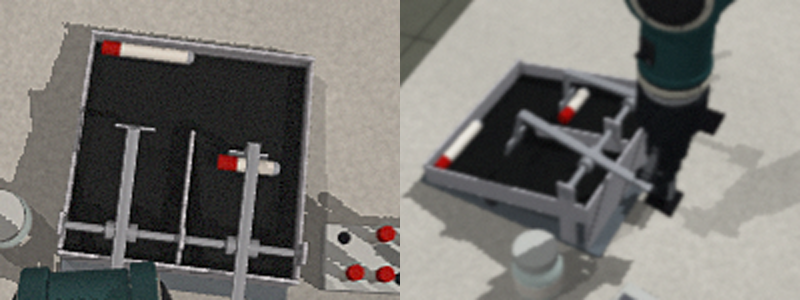

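The gate is lifted and the long tube lies against the end stop. The short tube hasn't moved. I'll raise straight up to release the lever.

Call:
{"op": "jog_arm", "data": {
  "moves": [
    [0, 0, -0.25, 0, 0],
    [0, 0, -0.25, 0, 0],
    [0, 0, -0.25, 0, 0],
    [0, 0, -0.5, 0, 0],
    [0, 0, -0.8, 0, 0]
  ]
}}

```text
clock: 5.25
tool_pos: [0.5004, 0.0705, 0.1685]
tool_rot: [-0.002, 0.051, 0.999, -0.001]
force: [0.6, -1.0, -0.2]
opening: 0.0
```

Call:
{"op": "jog_arm", "data": {
  "moves": [
    [0, 0, -0.8, 0, 0],
    [0.5, 0.5, -0.5, 0, 0],
    [0.8, 0.5, 0, 0, 0],
    [0.8, 0.5, 0, 0, 0],
    [0, 0, 0, 0, 0]
  ]
}}

```text
clock: 5.75
tool_pos: [0.4208, 0.1417, 0.2211]
tool_rot: [-0.001, 0.047, 0.999, 0.0]
force: [-0.0, 0.2, 0.5]
opening: 0.0001
```

```bash
python3 - <<'E'
from m import *
T=grab("top","pics/top3.png");S=grab("side","pics/side3.png")
f=lambda p,u,v:cv2.resize(cv2.imread(p)[v:v+150,u:u+200],(400,300),interpolation=2)
cv2.imwrite("pics/c3.png",np.hstack([f("pics/top3.png",210,100),f("pics/side3.png",180,130)]))
for b in((300,208,330,236),(322,178,348,200)): print(dark(S,b)[0])
o=np.array([.6764,-.0046]);y=-.0997;a,b=onz(T,(260,124),.025),onz(T,(306,129),.025)
d=(a+b)[:2]/2-o;print("long x",d@[np.cos(y),np.sin(y)],np.linalg.norm(a-b))
s=bot.observe();print(s["tool_pos"],s["force"],abs(np.array(s["qvel"])).max())
E
```

```text
[312.33701657 221.5359116 ]
[338.22151899 187.9335443 ]
long x 0.12365847212189651 0.10006443131746838
[0.42433399 0.13930366 0.22133344] [ 0.16706304 -0.45350565  0.7409177 ] 0.02418480059945664
```

View pics/c3.png

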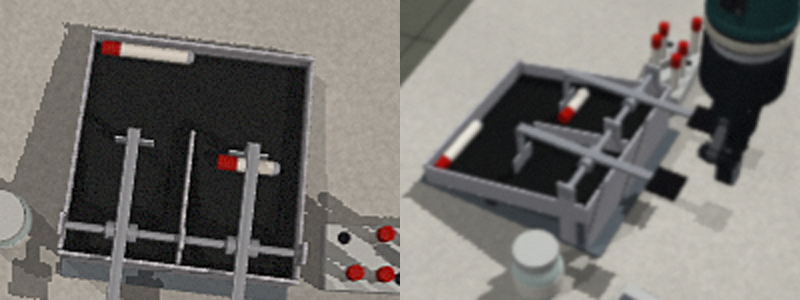

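The left pad is back at (312.3, 221.5), the same as at the start, and the gate is shut. The long tube is at x ≈ 124 mm. The right pad's shifted reading comes from the gripper standing partly in front of it in the side view.

```bash
python3 -c "
from station import bot
print(bot.finish_job())"
```

```text
the job is handed in; nothing more can be done
None
```

I pressed the left lane's pad with shut fingertips, about 24 mm down at about 4.5 N. The 100 mm tube rolled out, and I let the lever go and handed the job in at about 6 s of the 29 s allowed. The hand-in gives no verdict.

- **Long tube:** it rests against the end stop at x ≈ 124 mm in the dispenser frame, within the 90 to 140 mm wanted.
- **Left lever:** its pad is back at its starting pixel and the gate is shut.
- **Short tube, jar and rack:** the short tube is still behind its gate. The jar and rack look unmoved as far as the last pictures show them, by eye only.
- **Arm:** it is clear of everything, with a residual force reading under 1 N.

**Checks that disagreed or were missed:**
- **Right pad:** it read about 6 px off in the last side view. The gripper partly covered it there, and I never touched that lever; the top view shows its gate still shut.
- **Thermometer:** it was outside the last crops, so I did not check it again. The arm passed over it more than 0.2 m up.

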